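# Load the ribbon caddy, close it, and lift off only the outer lid

## Robot

A 6-joint arm with a two-finger parallel gripper is mounted at the origin on the work surface. World frame = base frame: x ahead of the robot, y to its left, z up, the work surface at z = 0. Lengths are in m, angles in rad, forces in N, time in s.
With the tool pointing down it reaches from about 0.35 to 0.775 m from the base axis. Payload 5.5 kg.
Tool frame: the origin (TCP) lies at the very end of the fingers, on their centre line; the grasp point (between the pads) lies 19 mm behind it; z points along the fingers, y is the direction in which the jaws open and shut (so a half turn about z gives the same grasp; the last joint's range is limited). The gripper opens to 85 mm and grips with 20 to 120 N. Pads are 22 mm wide; open, the fingers measure 114 mm over their backs; the gripper's body (76 mm by 85 mm) begins 54 mm behind the grasp point. The pads swing forward as they close: fully open they stand 13 mm farther back than shut.
Start: joints at [1.012, 0.313, 0.046, 1.304, 0, 1.431], TCP at [0.234, 0.525, 0.231] pointing down, gripper open.
Joint ranges: [-2.76, 2.76], [-0.86, 1.69], [-1.03, 1.26], [-2.2, 2.34], [-1.47, 1.5], [-3.14, 3.14]. Speed limits (rad/s): [2.57, 2.57, 3.14, 3.14, 3.14, 3.14].

## Interface

Orientations are given as a unit quaternion [w, x, y, z].
In Python, from workcell import get_state, read_camera, hand_in, find_in, silhouettes gives the robot as it stands. The module is installed in compiled form; this text tells all that it offers.
- The arm moves only by the tool send_rows, never from a script. Its argument "deltas" is a list that holds one entry, the list of rows, each a list of 6 numbers: the shift along the world's x, y, z in cm, then the turn, a rotation vector about the world's x, y, z in degrees. In form: [[[dx, dy, dz, wx, wy, wz], ...]]. A call has 1 to 12 rows; each row is the pose to reach, as a shift and turn from the pose commanded when the call began; what a row does not reach only later rows make up. A row lasts 1/10 s, in which the tool goes at most 50 mm and 8.59 degrees, less where a joint would pass 70% of its speed; a pose out of reach is approached as far as the arm can. A call with a gripper value outside its range is refused whole. "jaw" is the opening, from -1 (shut) to 1 (fully open), so that 0 is half open, set as the call begins (left out, the last holds). The fingers move at their own pace and stop on an object; "force" is the grip in N (left out, the last holds). Time passes only in rows, so rows that repeat a pose let the fingers close. It gives the time, the measured TCP pose, the force and the opening at its end, in the units of the state.
- get_state(): the state, without advancing time (a new reading comes with each control period).
- read_camera(name): name is "side" or "top"; returns a dict with "img" (480x640x3 uint8, red, green, blue), "z_map" (480x640 float32, m along the optical axis (not along the pixel's ray), 0 where there is no reading), "vfov" (degrees; the focal length in pixels is half the picture's height over the tangent of half this angle, whatever the lens; pixels are square), "cx", "cy" (the principal point, pixels), "R" (3x3) and "t" (3): a world point X has camera coordinates R X + t. Camera axes: x right, y down, z forward; pixel columns grow to the right and rows downward; lengths in m; the calibration is good to about 2 mm. A picture is of the moment at which its call begins.
- hand_in(): hands the job in, once; it reports no verdict.
Trained networks look in a picture, given as the dict that the camera call returned (one of the last four; its "shot" number tells which), for a name from the list of things; names that differ only in an ending like _2 or _b are one class to them, and where a whole thing is asked for, a point or a joint stands for the part that bears it (a point fixed in the world has none). Each returns a list of dicts, best first, with "conf" (0 to 1); they miss things now and then, are a little off and sometimes report something else, mostly with a low value. They report only what shows in the picture. A call takes as long as a camera call. They do not tell look-alikes from the thing itself.
- find_in(picture, thing): "box" ([centre column, centre row, width, height] in pixels, round what is visible of it).
- silhouettes(picture, thing): "mask" (480x640 bool, what is visible of it) and "box" ([centre column, centre row, width, height] in pixels, round what is visible of it).
The state is a dict: "clock": time; "joint_pos": joint angles; "qvel": joint speeds; "tau": joint torques, N m; "tcp_pos": TCP position; "orientation": TCP orientation; "wrist_force": force on the tool from outside, world axes, zero at the start; "ft_torque": the same for the moment, N m; "finger_gap": finger opening in m.
Only numpy, scipy, OpenCV 4.12 (cv2) and the standard library are available. Lean on these libraries where they do the work, as an engineer would, in place of code of your own. Each camera call takes 0.05 s, during which the arm holds its last target.

## Task

Stand the two loose black ribbon rolls upright in the two empty end cells of the ribbon caddy, one per cell, then take the nested pair of covers together by the black knob and lower it over the caddy until the cream inner cover sits fully down on the plinth, with the blue outer lid still on it. Then grip the outer lid by its orange collar and lift it alone, roughly level, about 10 cm clear for its new label, leaving the inner cover closed where it is, and finish while still holding the lid up there. Set things down without dropping them and leave the roll already in the caddy and the other things on the bench alone.

Things in the scene. Friction and masses are not known exactly. Their poses are not given: they have to be found in the camera images.
- caddy: Ribbon caddy, fixed: dark plinth 226 x 100 x 6 mm with a low galvanised tray on it, outside 180 x 66 mm, wall and divider tops 38 mm above the bench. Three cells in a row along x, each 55 (x) by 58 mm (y), floor 8 mm above the bench. Origin: centre of the underside; x along the row, z up. Stands left or right of the robot, the covers on the other side.
- cell_1 (a point): Centre of the floor of one end cell (58.3 mm to -x of the caddy's centre), empty at the start
- cell_2 (a point): Centre of the floor of the middle cell, which already holds roll_c
- cell_3 (a point): Centre of the floor of the other end cell (58.3 mm to +x of the caddy's centre), empty at the start
- roll_a_center (a point): Black ribbon roll standing upright on the bench, plain cylinder 34 mm in diameter, 66 mm high, brown core seen on top; about 90 g. Point: its centre, half-way up; z along its axis, up at the start
- roll_b_center (a point): The second loose black ribbon roll, the same as roll_a; either roll may go into either end cell
- roll_c_center (a point): The same kind of roll, already standing in the caddy's middle cell: leave it. Point: its centre
- inner_knob (a point): Black 20 x 20 mm knob of the inner cover, sides parallel to the cover's; stands freely up through the outer lid's collar. Point: on its axis, half-way up the 32 mm that show above the collar, 124 mm above the cover's lower edge; x along the cover's long side, z up. Lifting the knob lifts inner cover (about 280 g) and, riding on it, outer lid (about 220 g).
- inner_foot (a point): Centre of the inner cover's lower edge. Cream upside-down box, outside 196 x 82 mm, 78 mm high without knob, inside 190 x 76 mm, 74 mm deep: 5 mm clear of the caddy's tray all round. Starts on the bench, outer lid on it; seated, its lower edge rests on the plinth 6 mm above the bench, centred, x along the caddy's x (either way round). x along its long side, z up.
- outer_collar (a point): Orange collar, outside 50 x 50, inside 38 x 38, 26 mm high, in the middle of the blue outer lid (207 x 93 mm, 18 mm skirt, 2.5 mm loose around the inner cover). Point: its centre, 13 mm above the lid's flat top, 95 mm above the inner cover's lower edge while nested. x along the lid's long side, sides parallel to the lid's. The knob's top is 45 mm above this point.
- cleaner_center (a point): Bystander: amber bottle with white cap, 40 mm in diameter, 85 mm high, standing near the loose rolls, sometimes between them. Point: its centre
- label_roll: Bystander: white label roll, 90 mm in diameter, 55 mm high, to the right near the robot. Origin: centre of its underside
- spindle: Bystander: bare aluminium spindle on a round foot, 52 mm wide, 86 mm high, towards the far edge. Origin: centre of its underside
- driver: Bystander: screwdriver with a red handle, lying towards the far edge. Origin: on its axis
- hub: Bystander: steel cylinder 44 mm in diameter, 50 mm high, to the left near the robot. Origin: centre of its underside
Not all that is in view belongs to the job. Several things look just like the caddy: the one meant starts nearest to the robot's base.

How it is judged:
By the outcome, as a careful person would: the job done as asked, in the order asked, and still so for the second after the job is handed in, while the arm keeps its last pose, push and grip.
It also fails if it takes over 72 s, if anything falls off the work surface, if the arm or the gripper's body presses on something with over 40 N, if the wrist force passes 120 N, or if a joint passes its speed limit or range.

## Working session

There is one attempt and no reset: what is moved stays moved. The work goes in short steps, Python scripts to look and compute and a tool call to move; the robot and the scene stay as the last step left them, time stands still between calls to the robot, and variables do not carry over. Pictures are saved under pics/ and viewed, and the job is handed in when it is done.

Besides the shell and the picture viewer there is one more tool, called after "Request:" by a JSON object that holds its "api" and its "payload". send_rows: Moves the arm, as the interface text tells. Its arguments: {"type":"object","properties":{"deltas":{"type":"array","items":{"type":"array","items":{"type":"array","items":{"type":"number"}}}},"jaw":{"type":"number"},"force":{"type":"number"}},"required":["deltas"]}

```bash
mkdir -p pics
cat > h.py <<'E'
import numpy as np, cv2
from workcell import *
def K(p):
    f=240/np.tan(np.radians(p['vfov'])/2); return f,p['cx'],p['cy']
def unproj(p,u,v,z=None):
    f,cx,cy=K(p); 
    if z is None: z=p['z_map'][int(round(v)),int(round(u))]
    c=np.array([(u-cx)/f*z,(v-cy)/f*z,z]); return np.array(p['R']).T@(c-np.array(p['t']))
def cloud(p):
    f,cx,cy=K(p); z=p['z_map']; v,u=np.mgrid[0:480,0:640]
    c=np.stack([(u-cx)/f*z,(v-cy)/f*z,z],-1)-np.array(p['t'])
    return c@np.array(p['R'])
def proj(p,X):
    f,cx,cy=K(p); c=np.array(p['R'])@np.array(X)+np.array(p['t']); return c[0]/c[2]*f+cx,c[1]/c[2]*f+cy
E
python3 - <<'E'
from h import *
print(get_state())
for n in ('top','side'):
    p=read_camera(n); cv2.imwrite(f'pics/{n}0.png',p['img'][:,:,::-1])
    print(n,p['vfov'],p['cx'],p['cy'],np.round(p['R'],3).tolist(),p['t'])
E
```

```text
{'clock': 0.0, 'joint_pos': array([1.01238614e+00, 3.13999443e-01, 4.49921098e-02, 1.30357742e+00,
       4.90083018e-05, 1.43119419e+00]), 'qvel': array([-3.89217623e-04, -1.52143920e-05, -1.83942432e-03, -4.93527369e-04,
        1.05155383e-03,  1.88115457e-04]), 'tau': array([ 2.94248812e-04, -4.80627930e+01,  2.98532474e+01,  1.93117757e-02,
        7.61377214e-05, -6.00856580e-06]), 'tcp_pos': array([0.23356903, 0.52488492, 0.23041477]), 'orientation': array([-3.28815185e-04,  2.07876920e-01,  9.78154582e-01, -8.31923038e-04]), 'wrist_force': array([-0.81568024, -0.59408642, -0.19543083]), 'ft_torque': array([ 0.03466986, -0.04010383,  0.07121572]), 'finger_gap': 0.08556433443671645}
top 42.21606023188643 313.2045503757245 254.03457873601718 [[-0.002, -1.0, 0.001], [-0.997, 0.002, -0.082], [0.082, -0.001, -0.997]] [-0.07683748  0.55078108  2.10798966]
side 49.72083144925041 314.6237606738841 243.35578696225554 [[0.978, -0.208, 0.008], [-0.134, -0.66, -0.739], [0.159, 0.722, -0.673]] [-0.58559707  0.07505755  1.45029483]
```

View pics/top0.png

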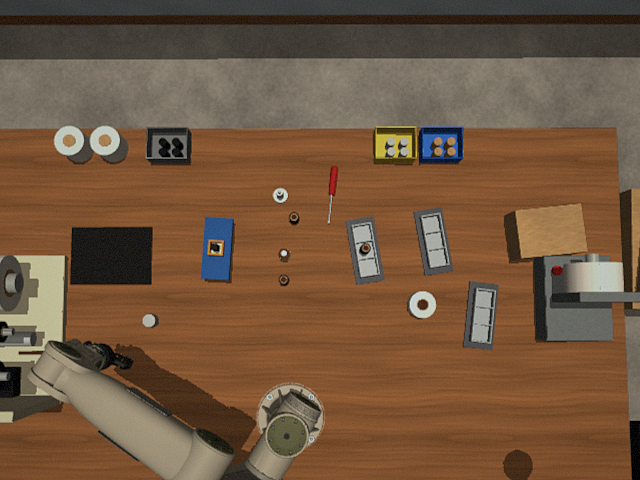

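View pics/side0.png

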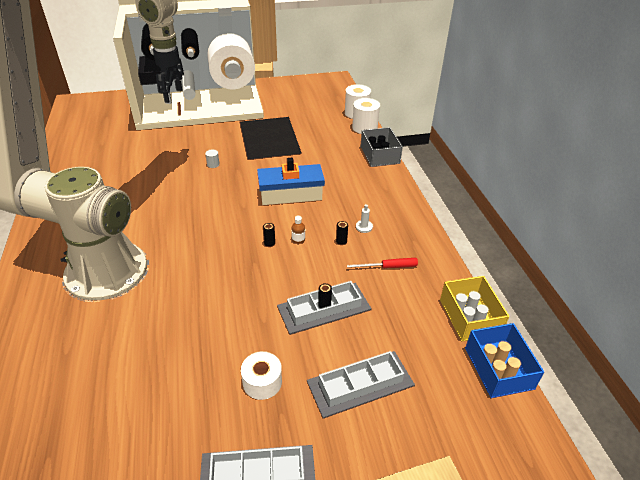

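Caddy candidates in the top view are (365,250), (433,241) and (481,315). The first has the roll in its middle cell and looks nearest the base at about (290,415). I'll measure the distances and confirm with a crop.

Run:
```python
from h import *
p=read_camera('top'); s=read_camera('side')
W=cloud(p); 
for n in ['caddy','roll_a_center','cleaner_center','inner_knob','outer_collar','inner_foot','spindle','driver','hub','label_roll']:
  for q,nm in ((p,'top'),(s,'side')):
    C=cloud(q)
    for d in silhouettes(q,n)[:4]:
        m=d['mask']&(q['z_map']>0); P=C[m]
        if len(P)<5: continue
        hi=P[:,2]>np.percentile(P[:,2],95)-0.006
        print(nm,n,round(d['conf'],2),np.round(d['box'],1).tolist(),'mean',np.round(P.mean(0),3),'zmax',round(float(np.percentile(P[:,2],97)),3),'topmean',np.round(P[hi].mean(0),4),len(P))
print(np.linalg.norm(unproj(p,365,250,)[:2]),[np.round(unproj(p,*c),3) for c in ((365,235),(433,241),(481,315))])
c=p['img'][190:360,190:510,::-1]; cv2.imwrite('pics/crop1.png',cv2.resize(c,None,fx=2.5,fy=2.5,interpolation=cv2.INTER_CUBIC))
```

```text
top caddy 0.95 [366.1, 251.2, 38.1, 69.2] mean [ 0.563 -0.256  0.011] zmax 0.042 topmean [ 0.5646 -0.2559  0.0413] 1794
top caddy 0.85 [480.6, 317.4, 35.3, 61.9] mean [ 0.339 -0.65   0.012] zmax 0.042 topmean [ 0.338  -0.6503  0.0398] 1926
top caddy 0.68 [432.5, 241.0, 39.3, 63.8] mean [ 0.596 -0.492  0.011] zmax 0.041 topmean [ 0.5946 -0.4934  0.0388] 1867
side caddy 0.85 [324.5, 309.0, 93.3, 51.3] mean [ 0.563 -0.269  0.016] zmax 0.04 topmean [ 0.5677 -0.2626  0.0373] 2631
side caddy 0.81 [360.2, 385.2, 99.9, 62.3] mean [ 0.593 -0.504  0.016] zmax 0.04 topmean [ 0.5981 -0.4993  0.0373] 3889
side caddy 0.57 [256.4, 461.4, 116.7, 37.1] mean [ 0.35  -0.641  0.015] zmax 0.04 topmean [ 0.351  -0.6412  0.0379] 3463
top roll_a_center 0.67 [292.9, 217.4, 12.6, 12.2] mean [ 0.669 -0.014  0.057] zmax 0.076 topmean [ 0.6699 -0.0131  0.0727] 96
side roll_a_center 0.65 [342.7, 233.1, 11.6, 21.7] mean [ 0.674 -0.024  0.043] zmax 0.07 topmean [ 0.6757 -0.0181  0.0665] 252
side roll_a_center 0.56 [291.1, 182.4, 61.1, 47.4] mean [0.567 0.204 0.035] zmax 0.125 topmean [0.5689 0.2325 0.1267] 854
top 
[... 1939 characters left out ...]
6.6, 250.4, 38.4, 68.0] mean [ 0.562 -0.256  0.012] zmax 0.043 topmean [ 0.5665 -0.2549  0.0434] 1838
top hub 0.63 [155.2, 319.6, 13.5, 12.3] mean [0.326 0.469 0.043] zmax 0.059 topmean [0.327  0.471  0.0551] 162
side hub 0.52 [324.8, 308.4, 93.8, 54.1] mean [ 0.562 -0.27   0.016] zmax 0.039 topmean [ 0.5671 -0.2634  0.0371] 2563
top label_roll 0.72 [420.6, 305.5, 30.6, 25.7] mean [ 0.376 -0.44   0.05 ] zmax 0.067 topmean [ 0.3758 -0.4444  0.0626] 638
side label_roll 0.86 [260.1, 376.6, 39.6, 43.5] mean [ 0.379 -0.459  0.047] zmax 0.059 topmean [ 0.3794 -0.4488  0.0557] 1558
0.6131010850878013 [array([ 0.618, -0.258,  0.006]), array([ 0.597, -0.494,  0.001]), array([ 0.341, -0.654,  0.002])]
```

View pics/crop1.png

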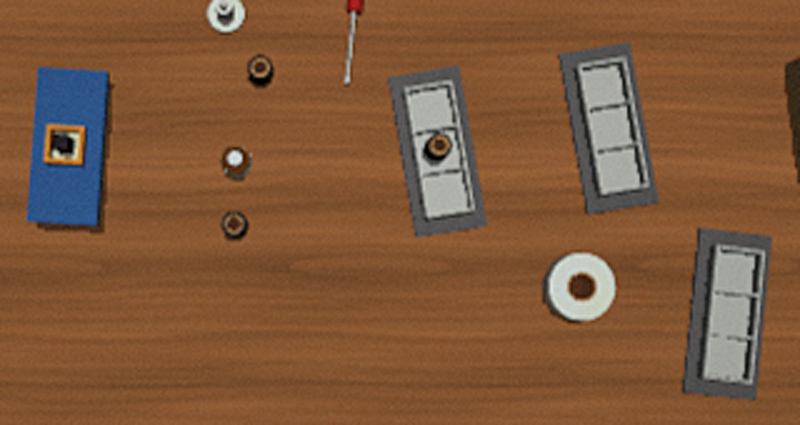

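The caddy in the crop at (437,150), top-view pixel (365,250), is 0.62 m from the base and has roll_c in its middle cell. The other two are at 0.77 m and 0.73 m, so this is the one meant. Next I'll fit precise poses against colour masks.

```bash
cat > fit.py <<'E'
from h import *
from scipy.optimize import minimize
def box(L,Wd,z0,z1): return np.array([[sx*L/2,sy*Wd/2,z] for sx in(-1,1) for sy in(-1,1) for z in(z0,z1)])
def cyl(d,z0,z1,c=(0,0)):
    a=np.linspace(0,2*np.pi,40); return np.array([[c[0]+d/2*np.cos(t),c[1]+d/2*np.sin(t),z] for t in a for z in(z0,z1)])
S=8
def render(p,parts,q):
    x,y,th=q; c,s=np.cos(th),np.sin(th); R=np.array([[c,-s,0],[s,c,0],[0,0,1]])
    return [cv2.convexHull(np.array([proj(p,R@P+[x,y,0]) for P in part],np.float32)) for part in parts]
def mask_model(p,parts,q,roi):
    u0,v0,u1,v1=roi; m=np.zeros(((v1-v0)*4,(u1-u0)*4),np.uint8)
    for h in render(p,parts,q):
        pts=((h.reshape(-1,2)-[u0-.5,v0-.5])*4-.5)
        cv2.fillPoly(m,[np.round(pts*16).astype(np.int32)],255,shift=4)
    return cv2.resize(m,None,fx=.25,fy=.25,interpolation=cv2.INTER_AREA)/255.
def fit(pics,masks,rois,parts,q0):
    def cost(q):
        return sum(np.abs(mask_model(p,parts,q,r)-m[r[1]:r[3],r[0]:r[2]]).sum() for p,m,r in zip(pics,masks,rois))
    best=None
    for k in (0,1,2):
        s0=np.array(q0 if best is None else best.x)
        sim=np.vstack([s0]+[s0+d for d in np.diag([.01,.01,.1])*(1 if k==0 else -.4)])
        r=minimize(cost,s0,method='Nelder-Mead',options=dict(initial_simplex=sim,xatol=1e-5,fatol=.05))
        if best is None or r.fun<best.fun: best=r
    return best.x,best.fun
def roi_of(p,parts,q0,pad=14):
    P=np.vstack([h.reshape(-1,2) for h in render(p,parts,q0)])
    a=np.floor(P.min(0)-pad).astype(int); b=np.ceil(P.max(0)+pad).astype(int)
    return max(a[0],0),max(a[1],0),min(b[0],640),min(b[1],480)
CADDY=[box(.226,.1,0,.006),box(.18,.066,0,.038),cyl(.034,.008,.074)]
def hsv(p): return cv2.cvtColor(p['img'],cv2.COLOR_RGB2HSV)
def overlay(p,parts,q,roi,name,mask=None,f=6):
    u0,v0,u1,v1=roi; im=cv2.resize(p['img'][v0:v1,u0:u1,::-1],None,fx=f,fy=f,interpolation=cv2.INTER_NEAREST)
    for h in render(p,parts,q): cv2.polylines(im,[np.round((h.reshape(-1,2)-[u0-.5,v0-.5])*f-.5).astype(np.int32)],True,(0,255,0),1)
    if mask is not None: 
        mm=cv2.resize(mask[v0:v1,u0:u1].astype(np.uint8)*255,None,fx=f,fy=f,interpolation=cv2.INTER_NEAREST); im=np.hstack([im,cv2.cvtColor(mm,cv2.COLOR_GRAY2BGR)])
    s=min(1,800/im.shape[1],600/im.shape[0]); cv2.imwrite(name,cv2.resize(im,None,fx=s,fy=s))
def lid_parts(z0): return [box(.207,.093,z0+.064,z0+.082)]
def lid_mask(p):
    H=hsv(p); m=((H[...,0]>95)&(H[...,0]<130)&(H[...,1]>110)).astype(np.uint8); return m
def biggest_hull(m,roi):
    u0,v0,u1,v1=roi; k=np.zeros_like(m); k[v0:v1,u0:u1]=m[v0:v1,u0:u1]
    n,l,st,_=cv2.connectedComponentsWithStats(k); i=1+np.argmax(st[1:,4]); k=(l==i).astype(np.uint8)
    return k
E
python3 - <<'E'
from fit import *
P=[read_camera('top'),read_camera('side')]
q0=(.564,-.258,np.radians(100)); 
rois=[roi_of(p,CADDY,q0) for p in P]; ms=[]
for p in P:
    H=hsv(p); m=((H[...,1]<90)|(H[...,2]<40)).astype(np.uint8); ms.append(m)
ms=[biggest_hull(m,r) for m,r in zip(ms,rois)]
for i in (0,1,None):
    sel=[0,1] if i is None else [i]
    q,c=fit([P[j] for j in sel],[ms[j] for j in sel],[rois[j] for j in sel],CADDY,q0); print('caddy',i,q[:2].round(4),np.degrees(q[2]).round(2),c)
for j,n in ((0,'t'),(1,'s')): overlay(P[j],CADDY,q,rois[j],f'pics/ov_{n}.png',ms[j])
L=lid_parts(0); q0=(.564,.243,np.radians(88)); rois=[roi_of(p,L,q0) for p in P]
ms=[]
for p,r in zip(P,rois):
    m=biggest_hull(lid_mask(p),r); cs,_=cv2.findContours(m,0,1); h=cv2.convexHull(np.vstack(cs)); m=np.zeros_like(m); cv2.fillPoly(m,[h],1); ms.append(m)
for i in (0,1,None):
    sel=[0,1] if i is None else [i]
    q,c=fit([P[j] for j in sel],[ms[j] for j in sel],[rois[j] for j in sel],L,q0); print('lid',i,q[:2].round(4),np.degrees(q[2]).round(2),c)
for j,n in ((0,'t'),(1,'s')): overlay(P[j],L,q,rois[j],f'pics/ovl_{n}.png',ms[j])
# rolls, cleaner: dark fit
for nm,q0,part in (('roll1',(.46,.012,0),[cyl(.034,0,.066)]),('roll2',(.672,-.019,0),[cyl(.034,0,.066)])):
    rois=[roi_of(p,part,q0,8) for p in P]
    ms=[biggest_hull((cv2.cvtColor(p['img'],cv2.COLOR_RGB2GRAY)<45).astype(np.uint8),r) for p,r in zip(P,rois)]
    for k in ms[1:]:
        pass
    for i in (0,1):
        cs,_=cv2.findContours(ms[i],0,1); cv2.fillPoly(ms[i],[cv2.convexHull(np.vstack(cs))],1)
        q,c=fit([P[i]],[ms[i]],[rois[i]],part,q0); print(nm,i,q.round(4),c)
        overlay(P[i],part,q,rois[i],f'pics/ov{nm}_{i}.png',ms[i])
E
cd pics
python3 - <<'E'
import cv2,numpy as np
L=[cv2.imread(f) for f in ['ov_t.png','ov_s.png','ovl_t.png','ovl_s.png']]
c=np.vstack([np.hstack([cv2.resize(L[i],(400,300)) for i in (0,1)]),np.hstack([cv2.resize(L[i],(400,300)) for i in (2,3)])]); cv2.imwrite('m1.png',c)
L=[cv2.imread(f) for f in ['ovroll1_0.png','ovroll1_1.png','ovroll2_0.png','ovroll2_1.png']]
c=np.vstack([np.hstack([cv2.resize(L[i],(400,300)) for i in (0,1)]),np.hstack([cv2.resize(L[i],(400,300)) for i in (2,3)])]); cv2.imwrite('m2.png',c)
E
```

```text
caddy 0 [ 0.5655 -0.256 ] 189.37 107.41960784313724
caddy 1 [ 0.5684 -0.2565] 189.2 151.10980392156864
caddy None [ 0.567  -0.2562] 189.16 277.8352941176471
lid 0 [0.5674 0.2449] 176.5 34.29019607843137
lid 1 [0.5698 0.2404] 176.89 70.28235294117647
lid None [0.5692 0.2439] 176.44 138.97254901960784
roll1 0 [0.4576 0.0208 0.0278] 54.062745098039215
roll1 1 [0.4647 0.0196 0.0225] 34.47058823529412
roll2 0 [ 0.6675 -0.0119  0.022 ] 49.64313725490196
roll2 1 [ 0.6765 -0.0137  0.0028] 32.850980392156856
```

View pics/m1.png

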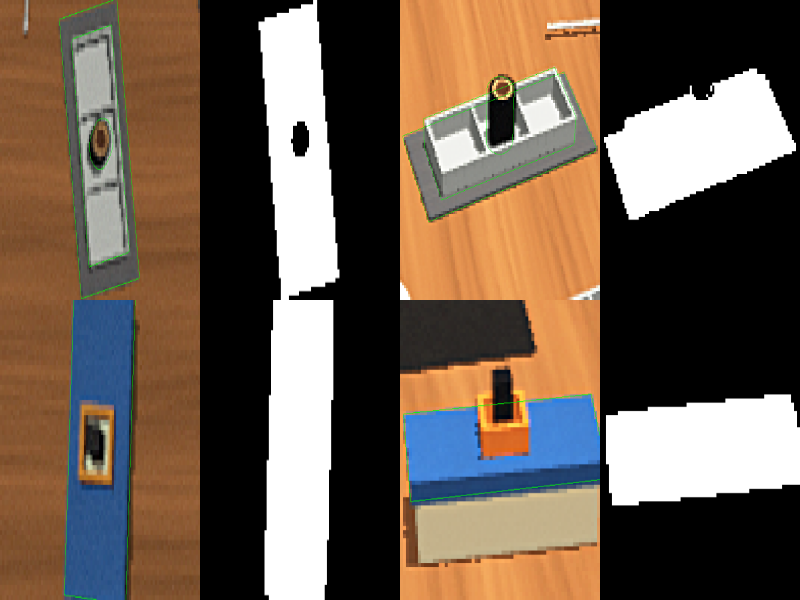

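View pics/m2.png

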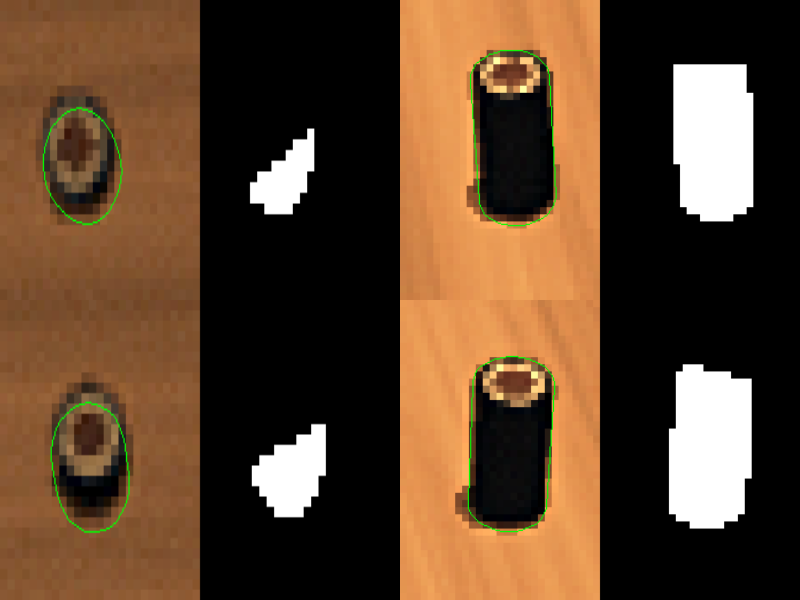

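The image is consistent with the row lying along world x (caddy yaw about 9°, lid about −3.5°). My initial yaw, and so the lid ROI, was wrong, so I'm refitting.

Run:
```python
from fit import *
P=[read_camera('top'),read_camera('side')]
q0=(.567,-.256,np.radians(9.2)); 
rois=[roi_of(p,CADDY,q0) for p in P]; ms=[]
for p,r in zip(P,rois):
    H=hsv(p); m=((H[...,1]<90)|(H[...,2]<60)).astype(np.uint8); m=biggest_hull(m,r)
    cs,_=cv2.findContours(m,0,1); cv2.fillPoly(m,cs,1); ms.append(m)
# plinth only + tray for robust: mask out area near roll
for i in (0,1,None):
    sel=[0,1] if i is None else [i]
    q,c=fit([P[j] for j in sel],[ms[j] for j in sel],[rois[j] for j in sel],CADDY,q0); print('caddy',i,q[:2].round(4),np.degrees(q[2]).round(2),c)
L=lid_parts(0); q0=(.568,.243,np.radians(-3.5)); rois=[roi_of(p,L,q0) for p in P]
ms=[]
for p,r in zip(P,rois):
    m=biggest_hull(lid_mask(p),r); cs,_=cv2.findContours(m,0,1); h=cv2.convexHull(np.vstack(cs)); m=np.zeros_like(m); cv2.fillPoly(m,[h],1); ms.append(m)
for i in (0,1,None):
    sel=[0,1] if i is None else [i]
    q,c=fit([P[j] for j in sel],[ms[j] for j in sel],[rois[j] for j in sel],L,q0); print('lid',i,q[:2].round(4),np.degrees(q[2]).round(2),c)
overlay(P[1],L,q,rois[1],f'pics/ovl2_s.png',ms[1])
# knob (black square top at z=.14) & ring tops
for i,p in enumerate(P):
    H=hsv(p); C=cloud(p)
    for nm,c0,z in (('roll1',(.462,.02),.066),('roll2',(.672,-.013),.066),('rollc',(.567,-.256),.074)):
        u,v=proj(p,(*c0,z)); r=8
        u0,v0=int(u)-r,int(v)-r; h=H[v0:v0+2*r,u0:u0+2*r]; g=p['img'][v0:v0+2*r,u0:u0+2*r].astype(int)
        cv2.imwrite(f'pics/rt_{nm}_{i}.png',cv2.resize(p['img'][v0:v0+2*r,u0:u0+2*r,::-1],(200,200),interpolation=0))
        # table plane excl via depth: points higher than z-0.015
        Cz=C[v0:v0+2*r,u0:u0+2*r,2]; m=(Cz>z-.012); Q=C[v0:v0+2*r,u0:u0+2*r][m]
        ctr=(Q[:,:2].min(0)+Q[:,:2].max(0))/2
        print(i,nm,Q.mean(0).round(4),ctr.round(4),np.ptp(Q[:,:2],axis=0).round(3),m.sum())
    m=(C[...,2]>.118)&(np.hypot(C[...,0]-.567,C[...,1]-.243)<.04); Q=C[m]; print('knob',i,Q.mean(0).round(4),Q.min(0).round(3),Q.max(0).round(3),m.sum())
    m=(C[...,2]>.118)&(C[...,2]<.2);
```

```text
caddy 0 [ 0.5655 -0.2559] 9.33 52.17647058823529
caddy 1 [ 0.5685 -0.2563] 9.64 152.39215686274508
caddy None [ 0.5671 -0.2561] 9.59 222.26666666666665
lid 0 [0.5671 0.2446] -3.69 48.996078431372545
lid 1 [0.569  0.2404] -3.25 71.54901960784315
lid None [0.5682 0.2442] -3.43 163.7686274509804
0 roll1 [0.4616 0.0219 0.067 ] [0.4618 0.0215] [0.031 0.031] 79
0 roll2 [ 0.6682 -0.0135  0.091 ] [ 0.5316 -0.036 ] [0.311 0.079] 81
0 rollc [ 0.5629 -0.2514  0.0986] [ 0.4782 -0.1721] [0.205 0.193] 81
knob 0 [0.565  0.2427 0.1367] [0.555 0.217 0.118] [0.577 0.26  0.148] 51
1 roll1 [0.4644 0.0156 0.0643] [0.4643 0.0183] [0.031 0.035] 100
1 roll2 [ 0.6747 -0.019   0.0643] [ 0.6758 -0.0155] [0.033 0.035] 100
1 rollc [ 0.568  -0.2596  0.0729] [ 0.569  -0.2564] [0.031 0.036] 135
knob 1 [0.5681 0.2357 0.1319] [0.558 0.226 0.118] [0.579 0.25  0.145] 60
```

View pics/ovl2_s.png

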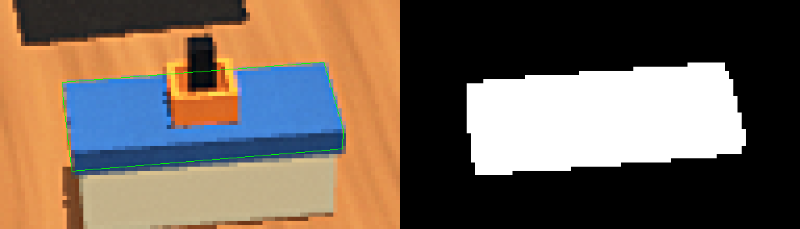

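Request:
{"api": "send_rows", "payload": {"deltas": [[[1.9,-4.2,0,0,0,2],[3.8,-8.4,0,0,0,4],[5.7,-12.6,0,0,0,6],[7.6,-16.8,0,0,0,8],[9.5,-21,0,0,0,10],[11.5,-25.2,0,0,0,12],[13.4,-29.4,0,0,0,14],[15.3,-33.6,0,0,0,16],[17.2,-37.8,0,0,0,18],[19.1,-42,0,0,0,20],[21,-46.2,-1,0,0,22],[22.9,-50.4,-2,0,0,24]]], "jaw": 0.4, "force": 40}}

```text
clock: 2.6
tcp_pos: [0.4637, 0.0194, 0.2117]
orientation: [0.001, -0.001, 1.0, 0.0]
wrist_force: [1.8, -0.7, -0.6]
finger_gap: 0.0602
```

Request:
{"api": "send_rows", "payload": {"deltas": [[[0,0.1,-4,0,0,0],[0,0.1,-8,0,0,0],[0,0.1,-12,0,0,0],[0,0.1,-14,0,0,0],[0,0.1,-16,0,0,0],[0,0.1,-17.5,0,0,0],[0,0.1,-17.5,0,0,0]]]}}

```text
clock: 3.3
tcp_pos: [0.4611, 0.0225, 0.0346]
orientation: [-0.002, -0.0, 1.0, 0.0]
wrist_force: [-0.1, -1.0, -0.0]
finger_gap: 0.0597
```

Request:
{"api": "send_rows", "payload": {"deltas": [[[0,0,0,0,0,0],[0,0,0,0,0,0],[0,0,0,0,0,0],[0,0,0,0,0,0],[0,0,0,0,0,0],[0,0,0,0,0,0]]], "jaw": -1, "force": 40}}

```text
clock: 3.9
tcp_pos: [0.4639, 0.0222, 0.0373]
orientation: [0.001, -0.0, 1.0, -0.0]
wrist_force: [0.1, -1.0, 6.1]
finger_gap: 0.0326
```

Request:
{"api": "send_rows", "payload": {"deltas": [[[0,0,3,0,0,0],[0,0,7,0,0,0],[0,0,10,0,0,0],[0.6,-3.6,11,0,0,1.2],[1.2,-7.6,11,0,0,2.5],[1.8,-11.6,11,0,0,4],[2.4,-15.6,11,0,0,5.2],[3,-19.6,11,0,0,6.5],[3.7,-23.6,11,0,0,7.8],[4.3,-27,11,0,0,9],[4.65,-28.75,11,0,0,9.4],[4.65,-28.75,11,0,0,9.4]]]}}

```text
clock: 5.1
tcp_pos: [0.5095, -0.2672, 0.1458]
orientation: [-0.0, -0.081, 0.997, 0.0]
wrist_force: [0.5, 0.1, -1.3]
finger_gap: 0.0331
```

Run:
```python
from h import *
s=get_state(); print(s['tcp_pos'],s['wrist_force'],s['finger_gap'])
p=read_camera('side'); cv2.imwrite('pics/s2.png',cv2.resize(p['img'][180:360,220:420,::-1],None,fx=3.5,fy=3.3,interpolation=cv2.INTER_CUBIC))
```

```text
[ 0.50948764 -0.26719788  0.14583127] [ 0.47772568  0.07081305 -1.28231761] 0.033061287724038255
```

View pics/s2.png

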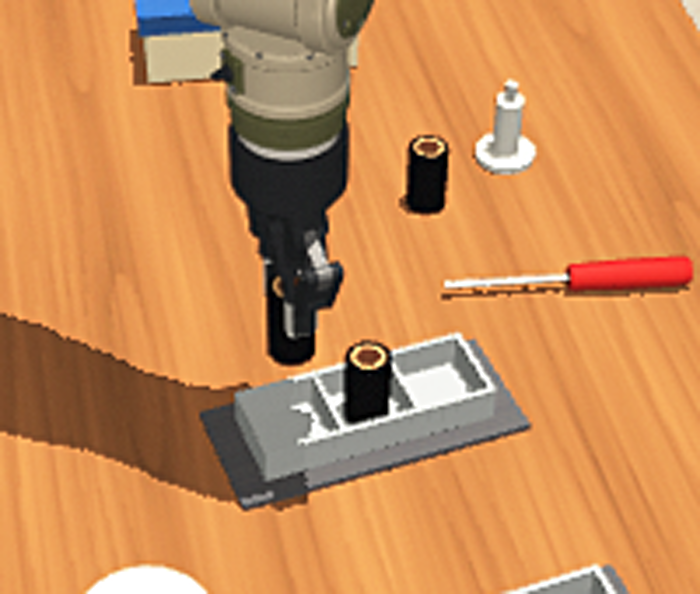

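Request:
{"api": "send_rows", "payload": {"deltas": [[[0,0,-3,0,0,0],[0,0,-6,0,0,0],[0,0,-8,0,0,0],[0,0,-9.3,0,0,0],[0,0,-9.9,0,0,0],[0,0,-10.2,0,0,0],[0,0,-10.2,0,0,0]]]}}

```text
clock: 5.85
tcp_pos: [0.5097, -0.2646, 0.0456]
orientation: [0.0, -0.082, 0.997, -0.0]
wrist_force: [-0.4, 0.6, -1.3]
finger_gap: 0.0328
```

Request:
{"api": "send_rows", "payload": {"deltas": [[[0,0,0,0,0,0],[0,0,0,0,0,0],[0,0,0,0,0,0],[0,0,0,0,0,0]]], "jaw": 0.4}}

```text
clock: 6.25
tcp_pos: [0.5095, -0.2653, 0.0445]
orientation: [0.0, -0.082, 0.997, -0.0]
wrist_force: [0.4, 0.5, -0.2]
finger_gap: 0.0596
```

Request:
{"api": "send_rows", "payload": {"deltas": [[[0,0,4,0,0,0],[0,0,8,0,0,0],[0,0,10.5,0,0,0],[2.4,3.6,11,0,0,-1.5],[4.8,7.3,11,0,0,-3],[7.2,11,11,0,0,-4.5],[9.6,14.7,11,0,0,-6],[12,18.4,11,0,0,-7.5],[14.4,22,11,0,0,-8.5],[16.3,25.2,11,0,0,-9.4],[16.3,25.2,11,0,0,-9.4]]]}}

```text
clock: 7.35
tcp_pos: [0.6742, -0.0087, 0.1537]
orientation: [0.0, -0.003, 1.0, 0.001]
wrist_force: [-0.1, 0.6, -0.4]
finger_gap: 0.0602
```

Run:
```python
from h import *
s=get_state(); print(s['tcp_pos'],s['wrist_force'],s['finger_gap'])
p=read_camera('side'); cv2.imwrite('pics/s3.png',cv2.resize(p['img'][180:360,220:420,::-1],None,fx=3.5,fy=3.3,interpolation=cv2.INTER_CUBIC))
```

```text
[ 0.67416041 -0.00874536  0.15373008] [-0.143088    0.62153329 -0.38691322] 0.06021310132741662
```

View pics/s3.png

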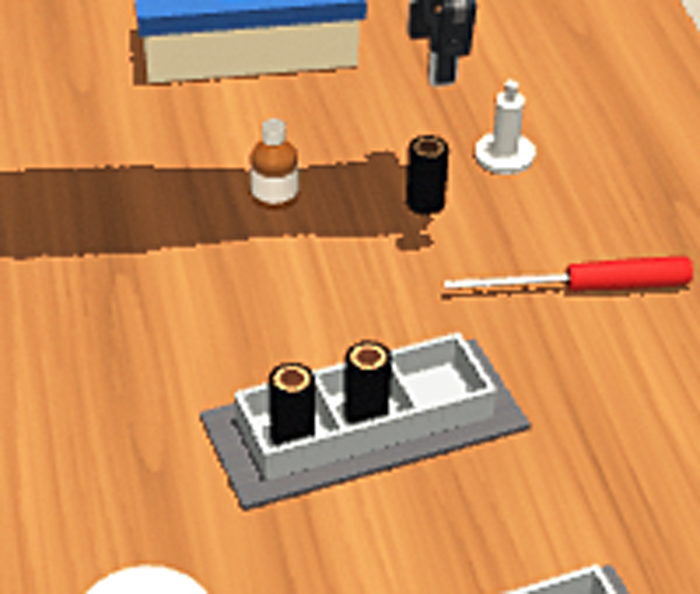

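The first roll stands upright in the left cell (crop 290,400), and the tool is above the second roll. Descending.

Request:
{"api": "send_rows", "payload": {"deltas": [[[0,0,-4,0,0,0],[0,0,-7,0,0,0],[0,0,-10,0,0,0],[0,0,-11.8,0,0,0],[0,0,-11.8,0,0,0]]]}}

```text
clock: 7.9
tcp_pos: [0.6691, -0.0141, 0.0328]
orientation: [-0.003, 0.001, 1.0, 0.0]
wrist_force: [0.3, -0.5, 0.2]
finger_gap: 0.0596
```

Request:
{"api": "send_rows", "payload": {"deltas": [[[0,0,0,0,0,0],[0,0,0,0,0,0],[0,0,0,0,0,0],[0,0,0,0,0,0],[0,0,0,0,0,0],[0,0,0,0,0,0]]], "jaw": -1, "force": 40}}

```text
clock: 8.5
tcp_pos: [0.6735, -0.0136, 0.038]
orientation: [0.001, 0.0, 1.0, -0.001]
wrist_force: [-0.8, -0.9, 6.6]
finger_gap: 0.0329
```

Request:
{"api": "send_rows", "payload": {"deltas": [[[0,0,3,0,0,0],[0,0,7,0,0,0],[0,0,10,0,0,0],[-0.7,-3.5,11,0,0,1.4],[-1.5,-7.5,11,0,0,3],[-2.4,-11.5,11,0,0,4.6],[-3.2,-15.5,11,0,0,6.3],[-4,-19.5,11,0,0,8],[-4.6,-22.3,11,0,0,9],[-4.8,-23.3,11,0,0,9.4],[-4.8,-23.3,11,0,0,9.4],[-4.8,-23.3,11,0,0,9.4]]]}}

```text
clock: 9.7
tcp_pos: [0.6244, -0.2451, 0.1461]
orientation: [-0.0, -0.082, 0.997, 0.001]
wrist_force: [-0.3, -0.1, -1.0]
finger_gap: 0.033
```

Request:
{"api": "send_rows", "payload": {"deltas": [[[0,0,-3,0,0,0],[0,0,-6,0,0,0],[0,0,-8,0,0,0],[0,0,-9.3,0,0,0],[0,0,-9.9,0,0,0],[0,0,-10.2,0,0,0],[0,0,-10.2,0,0,0]]]}}

```text
clock: 10.4
tcp_pos: [0.6252, -0.2452, 0.0462]
orientation: [0.001, -0.083, 0.997, -0.0]
wrist_force: [0.3, 1.6, 2.1]
finger_gap: 0.0326
```

Request:
{"api": "send_rows", "payload": {"deltas": [[[0,0,0,0,0,0],[0,0,0,0,0,0],[0,0,0,0,0,0],[0,0,0,0,0,0]]], "jaw": 0.4}}

```text
clock: 10.8
tcp_pos: [0.6245, -0.2463, 0.0445]
orientation: [0.0, -0.082, 0.997, -0.0]
wrist_force: [-0.2, -0.5, 1.1]
finger_gap: 0.0596
```

Request:
{"api": "send_rows", "payload": {"deltas": [[[0,0,4,0,0,0],[0,0,8,0,0,0],[0,0,12,0,0,0],[-0.4,3,15,0,0,-1],[-0.9,7.5,15.6,0,0,-2],[-1.4,12,15.6,0,0,-3.5],[-1.9,16.5,15.6,0,0,-5],[-2.4,21,15.6,0,0,-6.5],[-3,25.5,15.6,0,0,-8],[-3.5,30,15.6,0,0,-9],[-4,34.5,15.6,0,0,-10],[-4.5,39,15.6,0,0,-11.5]]]}}

```text
clock: 12.0
tcp_pos: [0.579, 0.1455, 0.2005]
orientation: [0.0, 0.019, 1.0, 0.0]
wrist_force: [0.8, -0.4, -0.4]
finger_gap: 0.0598
```

Request:
{"api": "send_rows", "payload": {"deltas": [[[-0.6,4.5,0,0,0,-0.8],[-1.1,8,0,0,0,-1.5],[-1.15,9.9,0,0,0,-1.5],[-1.15,9.9,0,0,0,-1.5],[-1.15,9.9,0,0,0,-1.5]]]}}

```text
clock: 12.5
tcp_pos: [0.5677, 0.2429, 0.2002]
orientation: [-0.0, 0.031, 1.0, -0.0]
wrist_force: [-0.0, 0.3, 0.8]
finger_gap: 0.0599
```

Run:
```python
from fit import *
s=get_state(); print(s['tcp_pos'],s['orientation'],s['wrist_force'],s['finger_gap'])
p=read_camera('side'); cv2.imwrite('pics/s4.png',cv2.resize(p['img'][120:360,220:420,::-1],None,fx=3,fy=2.5,interpolation=cv2.INTER_CUBIC))
t=read_camera('top'); cv2.imwrite('pics/t4.png',cv2.resize(t['img'][190:310,170:420,::-1],None,fx=3.2,fy=3.2,interpolation=cv2.INTER_CUBIC))
print(proj(p,s['tcp_pos']))
# caddy refit in both with three rolls
ca=np.cos(0)
C3=CADDY+[cyl(.034,.008,.074,(.0583,0)),cyl(.034,.008,.074,(-.0583,0))]
```

```text
[0.56772983 0.24293617 0.20015246] [-7.22321533e-05  3.09250287e-02  9.99521679e-01 -2.25360339e-04] [-0.01479816  0.30796585  0.80818641] 0.059934293176297004
(np.float64(288.6648695258099), np.float64(141.98162920551175))
```

View pics/s4.png

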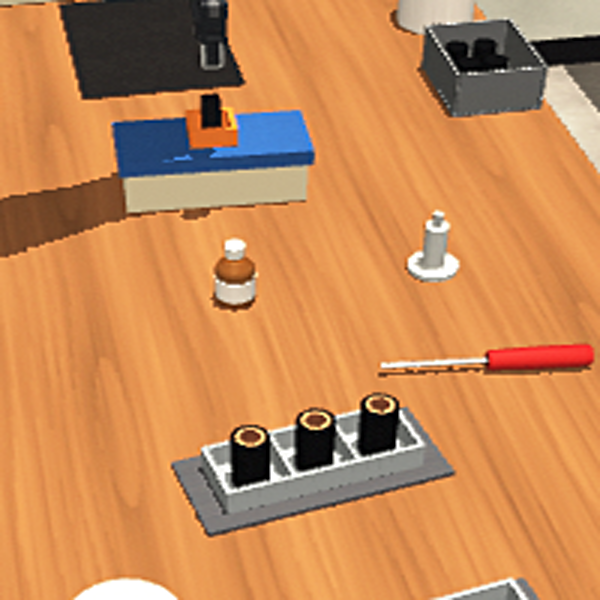

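View pics/t4.png

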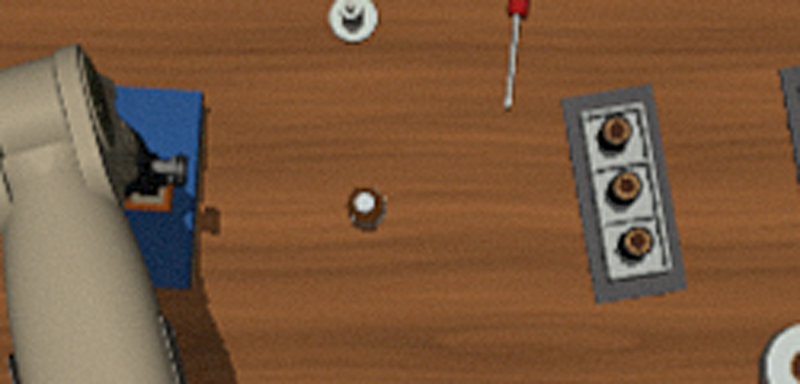

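Request:
{"api": "send_rows", "payload": {"deltas": [[[0,0,-3,0,0,0],[0,0,-5.5,0,0,0],[0,0,-7.5,0,0,0],[0,0,-8.7,0,0,0],[0,0,-8.7,0,0,0],[0,0,-8.7,0,0,0]]]}}

```text
clock: 13.2
tcp_pos: [0.5684, 0.2423, 0.1139]
orientation: [0.0, 0.032, 0.999, 0.0]
wrist_force: [-1.0, -0.8, 0.4]
finger_gap: 0.0599
```

Request:
{"api": "send_rows", "payload": {"deltas": [[[0,0,0,0,0,0],[0,0,0,0,0,0],[0,0,0,0,0,0],[0,0,0,0,0,0],[0,0,0,0,0,0],[0,0,0,0,0,0],[0,0,0,0,0,0],[0,0,0,0,0,0]]], "jaw": -1, "force": 80}}

```text
clock: 14.0
tcp_pos: [0.5686, 0.2435, 0.1146]
orientation: [0.001, 0.031, 1.0, 0.001]
wrist_force: [-0.2, 1.3, 5.4]
finger_gap: 0.0182
```

Run:
```python
from fit import *
s=get_state(); print(s['tcp_pos'],s['orientation'],s['wrist_force'],s['ft_torque'],s['finger_gap'])
p=read_camera('side'); cv2.imwrite('pics/s5.png',cv2.resize(p['img'][120:230,220:360,::-1],None,fx=5,fy=5,interpolation=cv2.INTER_CUBIC))
```

```text
[0.56857712 0.24349816 0.11455889] [1.09838935e-03 3.11423830e-02 9.99514152e-01 6.37316270e-04] [-0.22577204  1.32250817  5.4425529 ] [ 0.18188174  0.08293471 -0.04563237] 0.01821479405238532
```

View pics/s5.png

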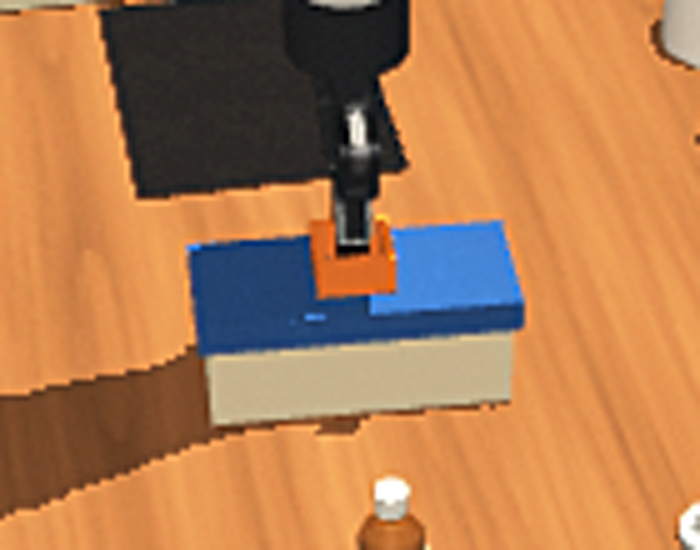

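Request:
{"api": "send_rows", "payload": {"deltas": [[[0,0,0.5,0,0,0],[0,0,1.5,0,0,0],[0,0,3,0,0,0],[0,0,5,0,0,0],[0,0,7,0,0,0],[0,0,9,0,0,0],[0,0,10.5,0,0,0],[0,0,11.5,0,0,0],[0,0,12,0,0,0],[0,0,12,0,0,0]]]}}

```text
clock: 15.05
tcp_pos: [0.5679, 0.2428, 0.2334]
orientation: [0.0, 0.031, 1.0, 0.0]
wrist_force: [-0.6, 0.5, -6.6]
finger_gap: 0.018
```

Run:
```python
from fit import *
s=get_state(); print(s['tcp_pos'],s['orientation'],s['wrist_force'],s['ft_torque'],s['finger_gap'])
p=read_camera('side'); cv2.imwrite('pics/s6.png',cv2.resize(p['img'][100:230,220:360,::-1],None,fx=5,fy=4.5,interpolation=cv2.INTER_CUBIC))
```

```text
[0.56788417 0.24278672 0.2334392 ] [1.11882095e-06 3.13866530e-02 9.99507318e-01 2.78154406e-06] [-0.59194204  0.45970762 -6.56536174] [-0.02341984 -0.04586177  0.02361574] 0.01802839668614472
```

View pics/s6.png

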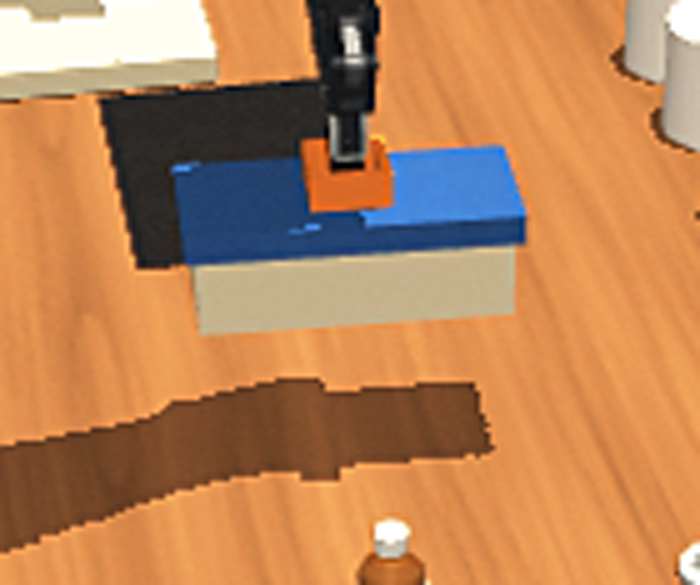

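Request:
{"api": "send_rows", "payload": {"deltas": [[[0,-1.5,0,0,0,0],[0,-4.5,0,0,0,1],[0,-8,0,0,0,2],[0,-11.5,0,0,0,3],[0,-15,0,0,0,4],[0,-18.5,0,0,0,5],[0,-22,0,0,0,6],[0,-25.5,0,0,0,7],[0,-29,0,0,0,8],[0,-32.5,0,0,0,9],[0,-36,0,0,0,10],[0,-39.5,0,0,0,11]]]}}

```text
clock: 16.3
tcp_pos: [0.5667, -0.1541, 0.2324]
orientation: [-0.001, -0.065, 0.998, 0.0]
wrist_force: [1.0, 0.5, -5.6]
finger_gap: 0.0186
```

Request:
{"api": "send_rows", "payload": {"deltas": [[[0,-3,0,0,0,0.8],[0,-6,0,0,0,1.5],[0,-8.5,0,0,0,2],[-0.1,-10,0,0,0,2],[-0.1,-10.35,0,0,0,2],[-0.1,-10.35,0,0,0,2],[-0.1,-10.35,0,0,0,2],[-0.1,-10.35,0,0,0,2]]]}}

```text
clock: 17.1
tcp_pos: [0.5669, -0.2544, 0.2334]
orientation: [-0.0, -0.083, 0.997, 0.0]
wrist_force: [-0.1, 0.3, -5.2]
finger_gap: 0.0186
```

```bash
cat > chk.py <<'E'
from fit import *
import sys
s=get_state(); print(s['clock'],s['tcp_pos'],s['orientation'],s['wrist_force'],s['finger_gap'])
z0=float(sys.argv[1]); tag=sys.argv[2]
P=[read_camera('top'),read_camera('side')]
for i,p in enumerate(P):
    cv2.imwrite(f'pics/{tag}_{i}.png',cv2.resize(p['img'][180:340,230:430,::-1] if i else p['img'][200:300,310:420,::-1],None,fx=3.7 if i else 5,fy=3.7 if i else 5,interpolation=cv2.INTER_CUBIC))
p=P[1]; L=lid_parts(z0); q0=(s['tcp_pos'][0],s['tcp_pos'][1],np.radians(9.4)); roi=roi_of(p,L,q0)
m=biggest_hull(lid_mask(p),roi); cs,_=cv2.findContours(m,0,1); cv2.fillPoly(m,[cv2.convexHull(np.vstack(cs))],1)
q,c=fit([p],[m],[roi],L,q0); print('lid side',q[:2].round(4),np.degrees(q[2]).round(2),c); overlay(p,L,q,roi,f'pics/{tag}_ov.png',m)
# cream inner cover
I=[box(.196,.082,z0,z0+.064)]; roi=roi_of(p,I+L,q0); H=hsv(p)
m=((H[...,0]>15)&(H[...,0]<40)&(H[...,1]>15)&(H[...,1]<110)&(H[...,2]>110)).astype(np.uint8)|lid_mask(p)
m=biggest_hull(m,roi); cs,_=cv2.findContours(m,0,1); cv2.fillPoly(m,[cv2.convexHull(np.vstack(cs))],1)
q,c=fit([p],[m],[roi],I+L,q0); print('both side',q[:2].round(4),np.degrees(q[2]).round(2),c); overlay(p,I+L,q,roi,f'pics/{tag}_ov2.png',m)
E
python3 chk.py .12 c1
```

```text
17.1 [ 0.56691631 -0.25436906  0.23341774] [-3.57987348e-05 -8.26965551e-02  9.96574738e-01  2.63198946e-04] [-0.08901027  0.27404265 -5.24329466] 0.01858269516922964
lid side [ 0.568  -0.2578] 9.82 109.5764705882353
both side [ 0.5678 -0.2561] 10.5 265.17254901960786
```

View pics/c1_1.png

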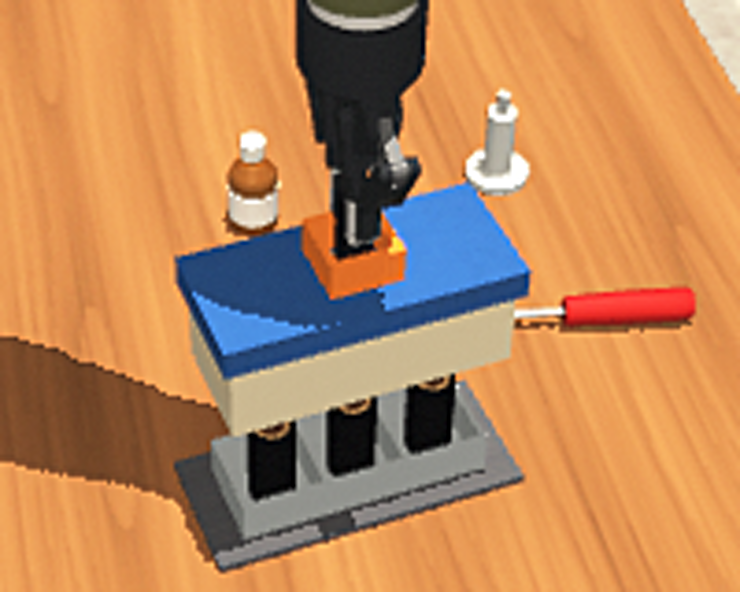

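View pics/c1_ov2.png

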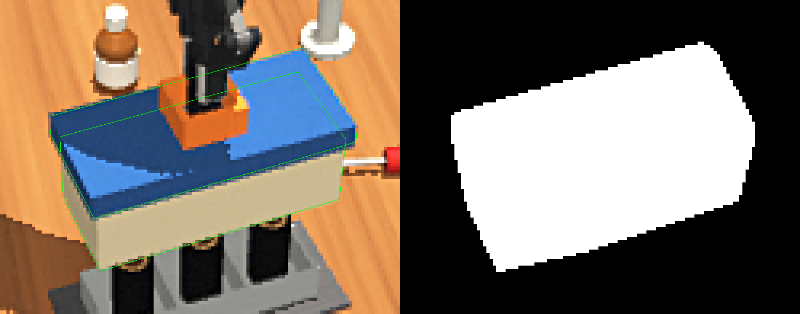

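View pics/c1_0.png

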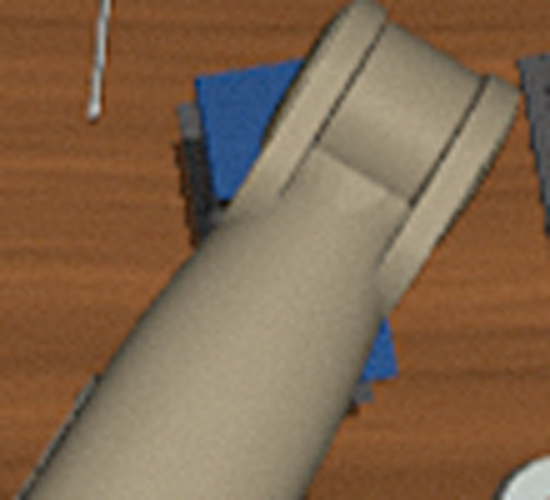

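Request:
{"api": "send_rows", "payload": {"deltas": [[[0,0,-1,0,0,0],[0,0,-2.5,0,0,0],[0,0,-4,0,0,0],[0,0,-5,0,0,0],[0,0,-6,0,0,0],[0,0,-7,0,0,0],[0,0,-7.5,0,0,0],[0,0,-7.5,0,0,0],[0,0,-7.5,0,0,0]]]}}

```text
clock: 18.1
tcp_pos: [0.5671, -0.2558, 0.1587]
orientation: [0.0, -0.082, 0.997, -0.0]
wrist_force: [-0.3, -0.4, -5.7]
finger_gap: 0.0187
```

```bash
python3 chk.py .045 c2
python3 - <<'E'
from fit import *
p=read_camera('side')
overlay(p,CADDY[:2]+[box(.196,.082,.045,.123)],(.568,-.2563,np.radians(9.5)),(270,230,400,340),'pics/c2_m.png')
E
```

```text
18.1 [ 0.56705624 -0.25577683  0.15865273] [ 2.26650767e-04 -8.19589312e-02  9.96635678e-01 -8.75021109e-05] [-0.30140959 -0.42702736 -5.69842935] 0.018738186784934673
lid side [ 0.5676 -0.2573] 9.86 146.90196078431373
both side [ 0.5675 -0.257 ] 9.56 161.46666666666667
```

View pics/c2_m.png

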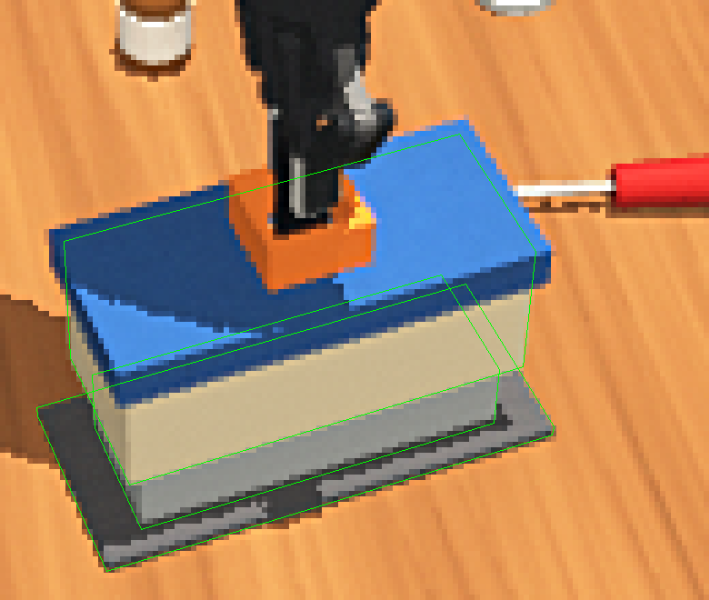

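The cover edges line up with the projected model to within about 1 mm. Lowering on.

Request:
{"api": "send_rows", "payload": {"deltas": [[[0,0,-0.4,0,0,0],[0,0,-0.9,0,0,0],[0,0,-1.4,0,0,0],[0,0,-1.9,0,0,0],[0,0,-2.4,0,0,0],[0,0,-2.8,0,0,0],[0,0,-3.2,0,0,0],[0,0,-3.5,0,0,0],[0,0,-3.5,0,0,0]]]}}

```text
clock: 19.15
tcp_pos: [0.5666, -0.2555, 0.1227]
orientation: [-0.0, -0.082, 0.997, 0.0]
wrist_force: [-0.3, -0.1, -5.1]
finger_gap: 0.0182
```

Request:
{"api": "send_rows", "payload": {"deltas": [[[0,0,-0.1,0,0,0],[0,0,-0.2,0,0,0],[0,0,-0.3,0,0,0],[0,0,-0.4,0,0,0],[0,0,-0.4,0,0,0],[0,0,-0.4,0,0,0]]]}}

```text
clock: 19.75
tcp_pos: [0.5669, -0.2557, 0.1205]
orientation: [0.0, -0.082, 0.997, -0.0]
wrist_force: [-4.6, 2.2, 5.7]
finger_gap: 0.0186
```

Request:
{"api": "send_rows", "payload": {"deltas": [[[0,0,0.1,0,0,0],[0,0,0.1,0,0,0],[0,0,0.1,0,0,0],[0,0,0.1,0,0,0],[0,0,0.1,0,0,0]]], "jaw": 0.3}}

```text
clock: 20.25
tcp_pos: [0.567, -0.2558, 0.1202]
orientation: [0.0, -0.082, 0.997, 0.0]
wrist_force: [0.4, 0.0, -0.7]
finger_gap: 0.0555
```

Request:
{"api": "send_rows", "payload": {"deltas": [[[0,0,1.5,0,0,0],[0,0,3.5,0,0,0],[0,0,4.5,0,0,0],[0,0,4.5,0,0,0]]], "jaw": 1}}

```text
clock: 20.65
tcp_pos: [0.568, -0.2563, 0.1671]
orientation: [0.001, -0.082, 0.997, -0.001]
wrist_force: [-0.3, 0.2, 0.4]
finger_gap: 0.0851
```

```bash
python3 chk.py .006 c3
python3 - <<'E'
from fit import *
p=read_camera('side')
overlay(p,CADDY[:1]+[box(.196,.082,.006,.084)]+lid_parts(.006),(.568,-.2563,np.radians(9.5)),(270,230,400,340),'pics/c3_m.png')
E
```

```text
20.65 [ 0.56795348 -0.25630615  0.16709057] [ 0.00144425 -0.08199537  0.99663116 -0.00100598] [-0.31399055  0.15729576  0.3512794 ] 0.08510695117942532
lid side [ 0.5671 -0.2573] 9.8 90.52549019607844
both side [ 0.5682 -0.2568] 9.39 122.40392156862745
```

View pics/c3_m.png

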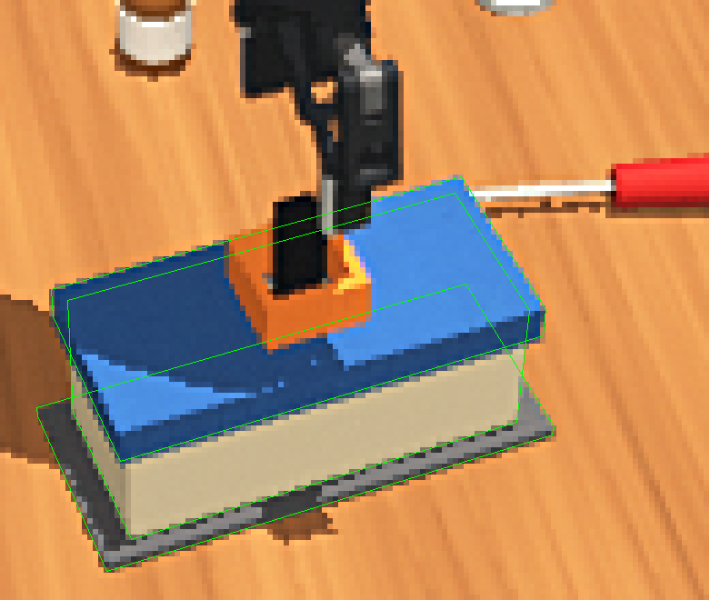

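Request:
{"api": "send_rows", "payload": {"deltas": [[[0,0,-2,0,0,0],[0,0,-4,0,0,0],[0,0,-5.5,0,0,0],[0,0,-6.5,0,0,0],[0,0,-7.2,0,0,0],[0,0,-7.2,0,0,0]]]}}

```text
clock: 21.4
tcp_pos: [0.5662, -0.2553, 0.092]
orientation: [-0.001, -0.082, 0.997, 0.001]
wrist_force: [0.4, -0.4, 0.6]
finger_gap: 0.0854
```

Request:
{"api": "send_rows", "payload": {"deltas": [[[0,0,0,0,0,0],[0,0,0,0,0,0],[0,0,0,0,0,0],[0,0,0,0,0,0],[0,0,0,0,0,0],[0,0,0,0,0,0]]], "jaw": -1, "force": 50}}

```text
clock: 22.0
tcp_pos: [0.5675, -0.256, 0.0945]
orientation: [0.001, -0.082, 0.997, -0.001]
wrist_force: [-0.9, 1.8, 6.9]
finger_gap: 0.0489
```

```bash
python3 chk.py .006 c4
```

```text
22.0 [ 0.56753189 -0.25598097  0.09453126] [ 8.88817704e-04 -8.20189976e-02  9.96630239e-01 -5.10380678e-04] [-0.86310597  1.75991992  6.93430291] 0.048896438550455494
lid side [ 0.5672 -0.2585] 9.56 92.07843137254903
both side [ 0.5674 -0.257 ] 9.15 291.26666666666665
```

View pics/c4_1.png

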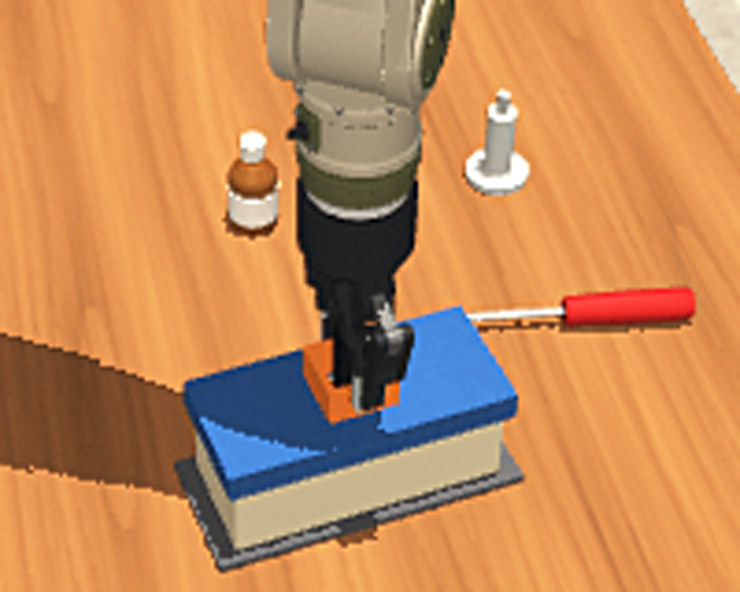

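Request:
{"api": "send_rows", "payload": {"deltas": [[[0,0,0.2,0,0,0],[0,0,0.5,0,0,0],[0,0,0.9,0,0,0],[0,0,1.3,0,0,0],[0,0,1.8,0,0,0],[0,0,2.3,0,0,0],[0,0,2.5,0,0,0],[0,0,2.5,0,0,0]]]}}

```text
clock: 22.9
tcp_pos: [0.5672, -0.2558, 0.1189]
orientation: [0.0, -0.082, 0.997, -0.0]
wrist_force: [-0.0, 0.5, -2.9]
finger_gap: 0.0484
```

Run:
```python
from fit import *
s=get_state(); print(s['tcp_pos'],s['wrist_force'],s['ft_torque'],s['finger_gap'])
p=read_camera('side')
overlay(p,CADDY[:1]+[box(.196,.082,.006,.084)],(.568,-.2563,np.radians(9.5)),(270,230,400,340),'pics/c5_m.png')
```

```text
[ 0.56716654 -0.25584291  0.11890301] [-2.66290807e-03  5.44676752e-01 -2.88630161e+00] [-0.03740646 -0.01033873  0.03337402] 0.048372379072942576
```

View pics/c5_m.png

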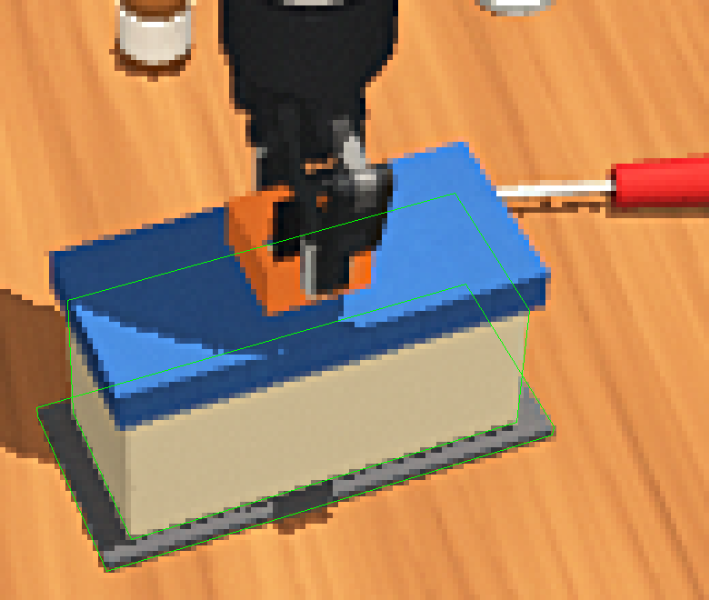

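Request:
{"api": "send_rows", "payload": {"deltas": [[[0,0,0.8,0,0,0],[0,0,1.8,0,0,0],[0,0,2.8,0,0,0],[0,0,3.8,0,0,0],[0,0,4.8,0,0,0],[0,0,5.8,0,0,0],[0,0,6.8,0,0,0],[0,0,7.5,0,0,0],[0,0,8,0,0,0],[0,0,8,0,0,0],[0,0,8,0,0,0],[0,0,8,0,0,0]]]}}

```text
clock: 24.15
tcp_pos: [0.5666, -0.2555, 0.1977]
orientation: [-0.0, -0.082, 0.997, 0.0]
wrist_force: [1.2, 0.2, -2.6]
finger_gap: 0.0492
```

Run:
```python
from fit import *
s=get_state(); print(s['tcp_pos'],s['wrist_force'],s['ft_torque'],s['finger_gap'])
p=read_camera('side')
overlay(p,CADDY[:1]+[box(.196,.082,.006,.084)]+lid_parts(.111),(.568,-.2563,np.radians(9.5)),(260,190,410,340),'pics/c6_m.png')
cv2.imwrite('pics/c6_full.png',p['img'][:,:,::-1])
```

```text
[ 0.56656119 -0.25545106  0.19767675] [ 1.16574776  0.17637861 -2.5502188 ] [-0.02594881 -0.02675886  0.04317109] 0.049194098032825956
```

View pics/c6_m.png

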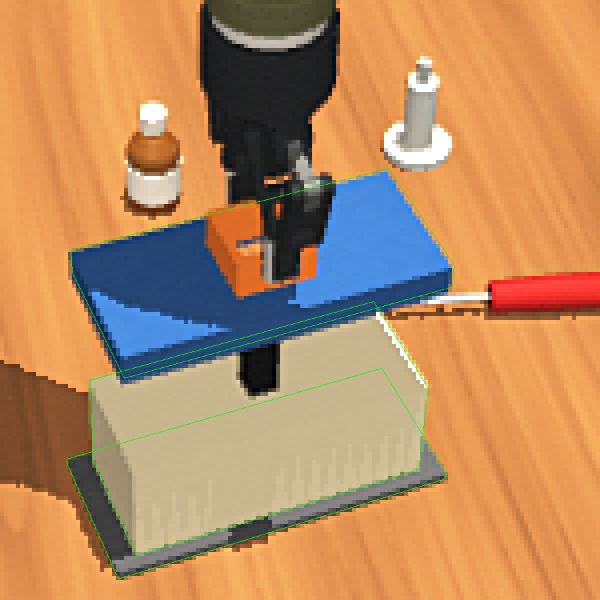

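View pics/c6_full.png

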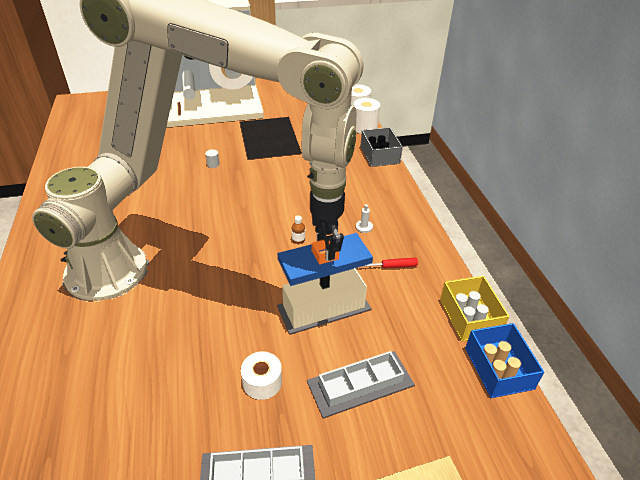

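The lid is level and matches the model drawn 105 mm up. The inner cover sits on the plinth, matching the seated model, and the bystanders haven't moved. Handing in.

```bash
python3 -c "
from workcell import *
print(hand_in())"
```

```text
the job is handed in; nothing more can be done
None
```

I finished the job and handed it in at about 24 s. The arm was still holding the blue lid level, about 10.5 cm above where it sat on the inner cover.

- **Rolls:** both loose rolls were seen upright in the end cells, one per cell, with the middle roll untouched, before the covers went on.
- **Covers:** I carried the nested pair by the knob and lowered it over the caddy until the wrist force showed contact. The inner cover matched the model of a fully seated cover to about 1–2 mm in the side camera, with the lid still on it.
- **Lid lift:** I gripped the lid by its collar. While it was held, the wrist carried about 2.6 N, roughly the lid's weight alone. The last side picture shows the inner cover still seated and the lid level.
- **Other things:** the last side picture shows the bystanders where they were, and wrist-force readings between moves stayed under about 7 N.

**Disagreements:** the two cameras differed by up to 3 mm on the caddy, 4 mm on the lid and about 9 mm on the second roll, so I used values between them. The first fit of the rolls in the top view was poor and I did not use it. The first lid fit used a wrong starting angle and I redid it. Neither affected a grasp or the fit of the covers.

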